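Find the full pot and put it on the scale

TASK

One of the three blue-lidded pots is full and the other two are empty, but they look the same; only their weight, felt on lifting, tells them apart. Stand the full pot upright near the middle of the steel pan of the bench scale, and leave the two empty pots standing upright on the worktop. Set pots down rather than dropping them.

Things in the scene. Friction and masses are not known exactly. Their poses are not given: they have to be found in the camera images.
- pot_1: screw-lid pot, 80 mm tall: white body 54 mm across, blue ribbed lid 58 mm across (the top 24 mm; a thin boss adds 1.5 mm), screwed tight. Origin: centre of the underside, z up its axis. Stands upright at the start. Either full or empty: full (exactly one of the three) 0.50 to 0.65 kg, loosely packed; empty 0.13 kg
- pot_2: looks just like pot_1, same sizes and origin; full (0.50 to 0.65 kg, so 5 to 6.4 N) or empty (0.13 kg, 1.3 N). A grip of 25 to 35 N across the lid carries any pot
- pot_3: looks just like pot_1, same sizes and origin; full (0.50 to 0.65 kg, so 5 to 6.4 N) or empty (0.13 kg, 1.3 N). A grip of 25 to 35 N across the lid carries any pot
- pan (a point): centre of the top face of the steel pan (140 x 184 mm along x and y) of a grey bench scale 190 x 200 mm, fixed to the worktop; the pan's top is 45 mm above the worktop and does not sink. x points away from the blank display strip along the scale's front edge, z up
Not all that is in view belongs to the job. Leave any black look-alike of the pot_1 alone. Leave any red look-alike of the pot_2 alone.

How it is judged:
At the end, for the whole second after the job is handed in: The full pot stands on the scale's pan (its weight, over 3 N, rests on the scale), its axis within 40 mm of the pan's centre and upright within 10 degrees; both empty pots stand upright within 10 degrees directly on the worktop, not on the scale; all are at rest and released (((contact force between pot_1 and scale above 3 N and horizontal distance between pot_1 and pan below 0.04 m and angle between each of pot_1, pot_2, pot_3's own z axis and vertical below 0.17 rad and linear speed of each of pot_1, pot_2, pot_3 below 0.02 m/s and height (world z) of pot_2 between -0.01 and 0.01 m and height (world z) of pot_3 between -0.01 and 0.01 m) or (contact force between pot_2 and scale above 3 N and horizontal distance between pot_2 and pan below 0.04 m and angle between each of pot_2, pot_1, pot_3's own z axis and vertical below 0.17 rad and linear speed of each of pot_2, pot_1, pot_3 below 0.02 m/s and height (world z) of pot_1 between -0.01 and 0.01 m and height (world z) of pot_3 between -0.01 and 0.01 m) or (contact force between pot_3 and scale above 3 N and horizontal distance between pot_3 and pan below 0.04 m and angle between each of pot_3, pot_1, pot_2's own z axis and vertical below 0.17 rad and linear speed of each of pot_3, pot_1, pot_2 below 0.02 m/s and height (world z) of pot_1 between -0.01 and 0.01 m and height (world z) of pot_2 between -0.01 and 0.01 m))); the robot touches nothing.
It fails at once if a pot is dropped or knocked flying: out of the fingers it moves faster than 0.5 m/s (a fall of some 13 mm or more) ((contact force between the fingers and pot_1 below 0.05 N and linear speed of pot_1 above 0.5 m/s) or (contact force between the fingers and pot_2 below 0.05 N and linear speed of pot_2 above 0.5 m/s) or (contact force between the fingers and pot_3 below 0.05 N and linear speed of pot_3 above 0.5 m/s)).
It also fails if it takes over 67 s, if anything falls off the work surface, if the arm or the gripper's body presses on something with over 40 N, if the wrist force passes 120 N, or if a joint passes its speed limit or range.

ROBOT

A 7-joint arm with a two-finger parallel gripper is mounted at the origin on a cart in front of the work surface, level with it; the furniture and walls round the work are solid. World frame = base frame: x ahead of the robot, y to its left, z up, the work surface at z = 0. Lengths are in m, angles in rad, forces in N, time in s.
With the tool pointing down it reaches from about 0.4 to 0.875 m from the base axis. Payload 19.3 kg.
Tool frame: the origin (TCP) lies midway between the tips of the shut fingers; the grasp point (between the pads) lies 19 mm behind it (robot.tcp_to_grasp is the x of the grasp point in the tool frame, in m); x points along the fingers, z is the direction in which the jaws open and shut, and the axes are right-handed (so a half turn about x gives the same grasp; the last joint's range is limited). The gripper opens to 85 mm and grips with 20 to 120 N. Pads are 22 mm wide; open, the fingers measure 114 mm over their backs; the gripper's body (76 mm by 85 mm) begins 54 mm behind the grasp point. The pads swing forward as they close: fully open they stand 13 mm farther back than shut.
Start: joints at [1.154, 0.521, -0.036, 1.599, 0.021, 1.021, -0.113], TCP at [0.212, -0.588, 0.231] pointing down, gripper open.
Joint ranges: [-2.91, 2.91], [-0.3, 2.13], [-1.5, 1.42], [0.17, 2.43], [-1.26, 4.41], [0.16, 1.93], [-2.52, 2.52]. Speed limits (rad/s): [1.89, 1.89, 2.39, 2.39, 3.01, 3.01, 3.01].

INTERFACE

Orientations are given as a unit quaternion [w, x, y, z].
In Python, from bench import robot gives the robot as it stands.
- The arm moves only by the tool jog_arm, never from a script. Its argument "series" is a list of rows, each an object with "offset": the shift along the tool's x, y, z in mm, a list of three; "angular": the turn, a rotation vector about the tool's x, y, z in rad, a list of three; "fingers": the opening, from -1 (shut) to 1 (fully open), so that 0 is half open. A call has 1 to 12 rows; each row shifts and turns the commanded pose from where the row before left it, along the tool's axes as they then stand; what a row does not reach is not made up. A row lasts 1/12 s, in which the tool goes at most 41.7 mm and 7.16 degrees, less where a joint would pass 70% of its speed; a pose out of reach is approached as far as the arm can. A call is refused whole if a number of a shift passes 41.7 or a number of a turn 0.125, either way. A call with a gripper value outside its range is refused whole. The fingers move at their own pace and stop on an object; the grip force is fixed at half the most. Time passes only in rows, so rows that do not move let the fingers close. It gives the time, the measured TCP pose, the force and the opening at its end, in the units of the state.
- robot.get_state(): the state, without advancing time (a new reading comes with each control period).
- robot.capture(name): name is "side" or "top" or "wrist"; returns a dict with "frame" (384x512x3 uint8, blue, green, red), "intrinsics" (3x3 intrinsics, pixels), "world_from_camera" (4x4, takes a point from camera to world coordinates); the wrist camera has in their place "tool_from_camera" (4x4, takes a point from camera to tool coordinates, whose origin is the TCP and whose axes are the tool frame's). Camera axes: x right, y up, looking along -z (the intrinsics and any distortion apply to the point x, -y, -z); pixel columns grow to the right and rows downward; lengths in m; the calibration is good to about 2 mm. A picture is of the moment at which its call begins: read the wrist's pose just before it. There is no depth.
- robot.sign_off(): hands the job in, once; it reports no verdict.
Trained networks look in a picture, given as the dict that the camera call returned (one of the last four; its "shot" number tells which), for a name from the list of things; names that differ only in an ending like _2 or _b are one class to them, and where a whole thing is asked for, a point or a joint stands for the part that bears it (a point fixed in the world has none). Each returns a list of dicts, best first, with "conf" (0 to 1); they miss things now and then, are a little off and sometimes report something else, mostly with a low value. They report only what shows in the picture. A call takes as long as a camera call. They do not tell look-alikes from the thing itself.
- robot.search_frame(target, picture): "extent" ([left, top, width, height] as shares, 0 to 1, of the picture: columns of its width, rows of its height, round what is visible of it).
- robot.trace(target, picture): "region" (384x512 bool, what is visible of it) and "extent" ([left, top, width, height] as shares, 0 to 1, of the picture: columns of its width, rows of its height, round what is visible of it).
- robot.pinpoint(target, picture): "location" ([column, row] as shares, 0 to 1, of the picture: columns of its width, rows of its height: a listed point, or the origin of a listed thing).
The state is a dict: "time": time; "joints": joint angles; "dq": joint speeds; "joint_torque": joint torques, N m; "eef_pos": TCP position; "tcp_rot": TCP orientation; "ft_force": force on the tool from outside, world axes, zero at the start; "wrist_torque": the same for the moment, N m; "gripper_width": finger opening in m.
Only numpy, scipy, OpenCV 4.12 (cv2) and the standard library are available. Lean on these libraries where they do the work, as an engineer would, in place of code of your own. Each camera call takes 0.05 s, during which the arm holds its last target.

## Working session

There is one attempt and no reset: what is moved stays moved. The work goes in short steps, Python scripts to look and compute and a tool call to move; the robot and the scene stay as the last step left them, time stands still between calls to the robot, and variables do not carry over. Pictures are saved under pics/ and viewed, and the job is handed in when it is done.

Besides the shell and the picture viewer there is one more tool, called by a JSON object that holds its "name" and its "arguments". jog_arm: Moves the arm, as the interface text tells. Its arguments: {"type":"object","properties":{"series":{"type":"array"}},"required":["series"]}

```bash
ls; mkdir -p pics; python3 - <<'E'
from bench import robot
import cv2,pickle
s=robot.get_state()
print({k:s[k] for k in s})
P={}
for n in ["top","side"]:
    p=robot.capture(n);P[n]=p
    cv2.imwrite(f"pics/{n}0.png",p["frame"]);print(n,p["intrinsics"],p["world_from_camera"],[k for k in p])
    for t in ["pot_1","pan"]:
        r=robot.pinpoint(t,p)
        for d in r: print(t,d["conf"],d["location"][0]*512,d["location"][1]*384)
pickle.dump(P,open("p0.pkl","wb"))
print(robot.get_state()["time"])
E
```

```text
pics
{'time': 0.0, 'joints': array([ 1.15382008,  0.52203356, -0.03632099,  1.60001283,  0.02120422,
        1.02110067, -0.11281421]), 'dq': array([-0.00021716, -0.00045482,  0.00099929, -0.00013585, -0.001811  ,
       -0.0008565 ,  0.00065538]), 'joint_torque': array([-1.43441866e-06, -9.27120066e+01,  1.98001854e+00, -3.69936347e+01,
        1.78049400e-02,  8.12349172e-03, -3.97725569e-05]), 'eef_pos': array([ 0.2122599 , -0.58748572,  0.2307119 ]), 'tcp_rot': array([ 0.57840183,  0.40646104,  0.57911338, -0.40603996]), 'ft_force': array([-0.7440592 ,  0.21458195,  0.31931548]), 'wrist_torque': array([-0.00105909,  0.03958152, -0.00526914]), 'gripper_width': 0.08557706987001272}
top [[469.65125102   0.         245.84390007]
 [  0.         469.65125102 182.69835542]
 [  0.           0.           1.        ]] [[ 0.02045208  0.98972266 -0.14153012  0.33532796]
 [-0.99956576  0.02324516  0.01810963  0.01299714]
 [ 0.02121341  0.14109828  0.98976829  1.47648083]
 [ 0.          0.          0.          1.        ]] ['frame', 'intrinsics', 'world_from_camera', 'shot']
pot_1 0.94 325.9904 175.488
pot_1 0.82 291.9936 175.7952
pot_1 0.77 243.9168 225.10080000000002
pot_1 0.73 339.9168 213.312
pot_1 0.71 227.584 190.1952
pot_1 0.68 213.4016 162.20159999999998
side [[384.06493424   0.         258.65973051]
 [  0.         384.06493424 194.18424316]
 [  0.           0.           1.        ]] [[-9.89261070e-01  9.27058353e-02 -1.12996301e-01  4.12537416e-01]
 [-1.46159028e-01 -6.28911163e-01  7.63615274e-01  8.11096333e-01]
 [-2.73043171e-04  7.71930293e-01  6.35707125e-01  7.19696056e-01]
 [ 0.00000000e+00  0.00000000e+00  0.00000000e+00  1.00000000e+00]] ['frame', 'intrinsics', 'world_from_camera', 'shot']
pot_1 0.94 259.1232 214.5024
pot_1 0.81 223.6928 223.488
pot_1 0.77 291.584 150.7968
pot_1 0.7 257.3824 157.28640000000001
pot_1 0.63 302.3872 206.7072
pot_1 0.62 256.1024 172.9152
pan 0.56 267.008 282.5856
0.3
```

View pics/top0.png

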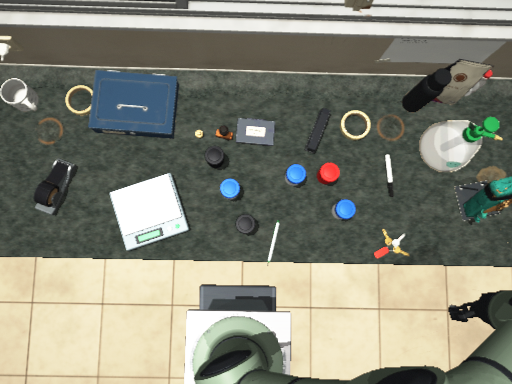

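View pics/side0.png

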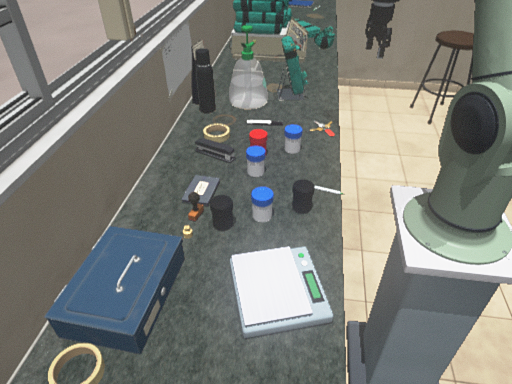

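```bash
cat > h.py <<'E'
import numpy as np,cv2
def ray(p,uv,W=None):
    K=p["intrinsics"];W=p["world_from_camera"] if W is None else W
    d=np.array([(uv[0]-K[0,2])/K[0,0],-(uv[1]-K[1,2])/K[1,1],-1.])
    return W[:3,3],W[:3,:3]@d
def hit(p,uv,z,W=None):
    o,d=ray(p,uv,W);return (o+d*(z-o[2])/d[2])
def proj(p,X,W=None):
    W=p["world_from_camera"] if W is None else W;K=p["intrinsics"]
    c=W[:3,:3].T@(np.asarray(X)-W[:3,3]);c=c*[1,-1,-1]
    return (K@c)[:2]/c[2]
E
python3 - <<'E'
from h import *;import pickle
P=pickle.load(open("p0.pkl","rb"))
p=P["top"]
for uv in [(227.6,190.2),(292,175.8),(339.9,213.3),(326,175.5),(213.4,162.2),(243.9,225.1)]: print("pin top",uv,hit(p,uv,0).round(3))
q=P["side"]
for uv in [(259.1,214.5),(256.1,172.9),(291.6,150.8),(223.7,223.5),(302.4,206.7),(257.4,157.3)]: print("pin side",uv,hit(q,uv,0).round(3))
print("pan side",hit(q,(267,282.6),.045))
hsv=cv2.cvtColor(p["frame"],cv2.COLOR_BGR2HSV)
m=cv2.inRange(hsv,(100,150,120),(125,255,255))
n,l,st,c=cv2.connectedComponentsWithStats(m)
for i in range(1,n):
    if 80<st[i,4]: print(st[i],c[i],hit(p,c[i],.075).round(3))
# white pan
m=cv2.inRange(hsv,(0,0,200),(180,40,255)); 
n,l,st,c=cv2.connectedComponentsWithStats(m)
i=l[205,150];print(st[i],c[i])
cn=cv2.findContours((l==i).astype(np.uint8),0,2)[0][0]
b=cv2.boxPoints(cv2.minAreaRect(cn));print([hit(p,x,.045).round(3) for x in b],hit(p,b.mean(0),.045))
f=p["frame"]
a=cv2.resize(f[140:260,100:260],None,fx=5,fy=5,interpolation=2);cv2.imwrite("pics/c1.png",a)
cv2.imwrite("pics/c2.png",cv2.resize(f[150:240,200:360],None,fx=5,fy=5,interpolation=2))
E
```

```text
pin top (227.6, 190.2) [0.521 0.043 0.   ]
pin top (292, 175.8) [ 0.572 -0.161  0.   ]
pin top (339.9, 213.3) [ 0.456 -0.313  0.   ]
pin top (326, 175.5) [ 0.576 -0.27   0.   ]
pin top (213.4, 162.2) [0.61  0.091 0.   ]
pin top (243.9, 225.1) [ 0.412 -0.011  0.   ]
pin side (259.1, 214.5) [0.526 0.034 0.   ]
pin side (256.1, 172.9) [ 0.564 -0.157  0.   ]
pin side (291.6, 150.8) [ 0.463 -0.3    0.   ]
pin side (223.7, 223.5) [0.616 0.083 0.   ]
pin side (302.4, 206.7) [ 0.41  -0.016  0.   ]
pin side (257.4, 157.3) [ 0.573 -0.244  0.   ]
pan side [0.47074193 0.29516833 0.045     ]
[286 164  20  20 296] [295.71621622 173.28716216] [ 0.568 -0.163  0.075]
[220 178  20  20 261] [229.83524904 186.93103448] [0.522 0.035 0.075]
[335 199  21  20 313] [345.14376997 208.5942492 ] [ 0.464 -0.313  0.075]
[ 110  173   78   77 3553] [147.50239234 209.24711511]
[array([0.499, 0.409, 0.045]), array([0.567, 0.224, 0.045]), array([0.394, 0.159, 0.045]), array([0.329, 0.342, 0.045])] [0.44628082 0.28350553 0.045     ]
```

```bash
sleep 0
```

```text
(no output)
```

View pics/c1.png

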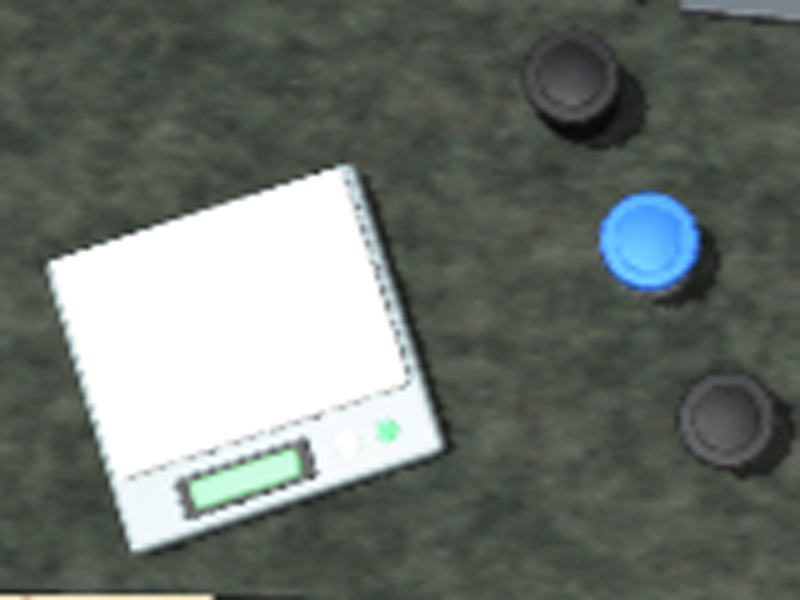

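View pics/c2.png

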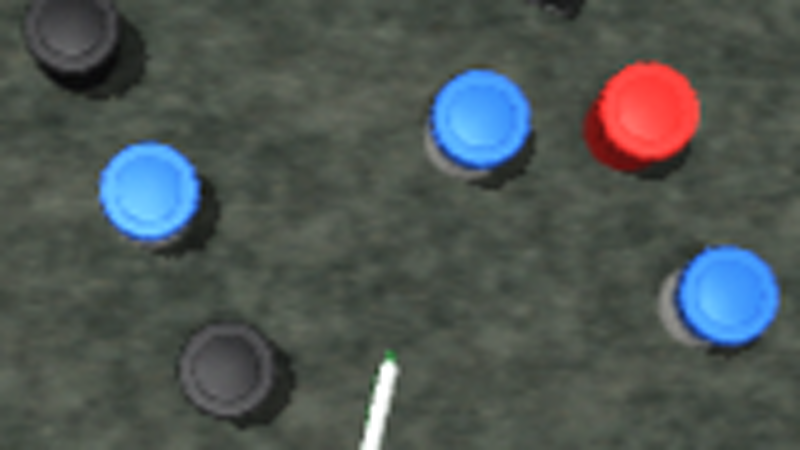

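```bash
cat >> h.py <<'E'
from scipy.spatial.transform import Rotation as R
def pose(s):
    q=s["tcp_rot"];return np.array(s["eef_pos"]),R.from_quat([q[1],q[2],q[3],q[0]])
def goto(s,target):
    p,r=pose(s);m=r.as_matrix()
    print("t",s["time"],"pos",p.round(4),"x",m[:,0].round(3),"z",m[:,2].round(3),"w",round(s["gripper_width"],4),"f",np.round(s["ft_force"],2))
    print("offset mm",(r.inv().apply(np.array(target)-p)*1000).round(1))
E
python3 - <<'E'
from h import *;import pickle
from bench import robot
P=pickle.load(open("p0.pkl","rb"));p=P["top"]
for uv in [(230,188.3),(296,173.6),(345.6,209.2)]:
    print(hit(p,uv,.08).round(4))
c=[np.array(x)/5+[100,140] for x in [(50,262),(348,165),(408,382),(128,478)]]
w=[hit(p,x,.045) for x in c];print(np.round(w,3),np.mean(w,0))
print(np.linalg.norm(w[0]-w[1]),np.linalg.norm(w[1]-w[2]))
goto(robot.get_state(),[.464,-.314,.16])
E
```

```text
[0.5169 0.0346 0.08  ]
[ 0.5663 -0.1634  0.08  ]
[ 0.4619 -0.3128  0.08  ]
[[0.5   0.401 0.045]
 [0.565 0.222 0.045]
 [0.432 0.18  0.045]
 [0.37  0.346 0.045]] [0.46687001 0.287177   0.045     ]
0.1898441658901763 0.13919774556562983
t 0.3 pos [ 0.2123 -0.5877  0.2311] x [-0.  0. -1.] z [ 0.34 -0.94 -0.  ] w 0.0854 f [ 0.6   0.28 -0.43]
offset mm [  71.2  329.7 -171.9]
```

{"name": "jog_arm", "arguments": {"series": [{"offset": [6,27,-14],"angular": [0,0,0],"fingers": 1},{"offset": [6,27,-14],"angular": [0,0,0],"fingers": 1},{"offset": [6,28,-14],"angular": [0,0,0],"fingers": 1},{"offset": [6,28,-14],"angular": [0,0,0],"fingers": 1},{"offset": [6,28,-15],"angular": [0,0,0],"fingers": 1},{"offset": [6,28,-15],"angular": [0,0,0],"fingers": 1},{"offset": [6,28,-15],"angular": [0,0,0],"fingers": 1},{"offset": [6,28,-15],"angular": [0,0,0],"fingers": 1},{"offset": [6,28,-15],"angular": [0,0,0],"fingers": 1},{"offset": [6,28,-15],"angular": [0,0,0],"fingers": 1},{"offset": [6,28,-14],"angular": [0,0,0],"fingers": 1},{"offset": [5,23,-12],"angular": [0,0,0],"fingers": 1}]}}

```text
time: 1.3
eef_pos: [0.4648, -0.3122, 0.16]
tcp_rot: [0.579, 0.406, 0.579, -0.406]
ft_force: [0.9, 0.4, -0.1]
gripper_width: 0.0852
```

```bash
cat > w.py <<'E'
import sys
from h import *
from bench import robot
def wrist(name):
    s=robot.get_state();p=robot.capture("wrist")
    T=np.eye(4);pp,r=pose(s);T[:3,:3]=r.as_matrix();T[:3,3]=pp
    W=T@p["tool_from_camera"]
    cv2.imwrite(f"pics/{name}.png",p["frame"])
    for d in robot.trace("pot_1",p):
        m=d["region"].astype(np.uint8)
        hsv=cv2.cvtColor(p["frame"],cv2.COLOR_BGR2HSV)
        b=cv2.inRange(hsv,(100,130,90),(128,255,255))&(m*255)
        if b.sum()==0: continue
        cn=max(cv2.findContours(b,0,2)[0],key=cv2.contourArea)
        if len(cn)<20: continue
        e=cv2.minEnclosingCircle(cn); el=cv2.fitEllipse(cv2.convexHull(cn))
        print("conf",d["conf"],"circ",np.round(e[0],1),round(e[1],1),"world",hit(p,e[0],.079,W).round(4),"ell",hit(p,el[0],.079,W).round(4), np.round(el[1],1))
    return robot.get_state()
E
python3 - <<'E'
from w import *
s=wrist("w1");goto(s,[.463,-.312,.16])
E
```

```text
conf 0.97 circ [83.5  7.5] 38.2 world [ 0.547  -0.1708  0.079 ] ell [ 0.5506 -0.1698  0.079 ] [43.2 81.6]
conf 0.95 circ [254.6 196.9] 40.0 world [ 0.4678 -0.3102  0.079 ] ell [ 0.4677 -0.3102  0.079 ] [78.6 79.3]
t 1.4 pos [ 0.4662 -0.3101  0.1595] x [ 0.     0.002 -1.   ] z [ 0.345 -0.938 -0.002] w 0.0855 f [-0.98  0.12  0.27]
offset mm [-0.5 -3.6  0.7]
```

View pics/w1.png

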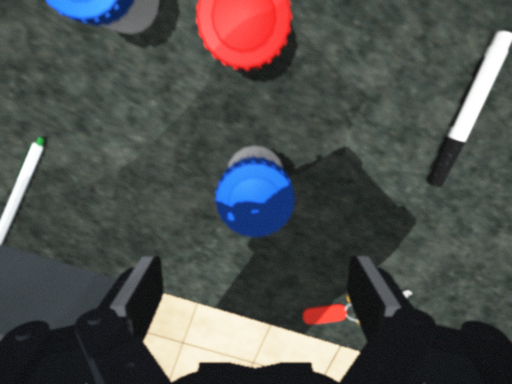

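{"name": "jog_arm", "arguments": {"series": [{"offset": [16,0,-0.5],"angular": [0,0,0],"fingers": 1},{"offset": [16,0,0],"angular": [0,0,0],"fingers": 1},{"offset": [16,0,0],"angular": [0,0,0],"fingers": 1},{"offset": [16,0,0],"angular": [0,0,0],"fingers": 1},{"offset": [16,0,0],"angular": [0,0,0],"fingers": 1},{"offset": [16,0,0],"angular": [0,0,0],"fingers": 1},{"offset": [16,0,0],"angular": [0,0,0],"fingers": 1},{"offset": [0,0,0],"angular": [0,0,0],"fingers": 1},{"offset": [0,0,0],"angular": [0,0,0],"fingers": 1}]}}

```text
time: 2.15
eef_pos: [0.4626, -0.3139, 0.0481]
tcp_rot: [0.578, 0.406, 0.579, -0.406]
ft_force: [1.3, -0.2, 0.8]
gripper_width: 0.0857
```

{"name": "jog_arm", "arguments": {"series": [{"offset": [0,0,0],"angular": [0,0,0],"fingers": 0.5},{"offset": [0,0,0],"angular": [0,0,0],"fingers": 0.2},{"offset": [0,0,0],"angular": [0,0,0],"fingers": -0.1},{"offset": [0,0,0],"angular": [0,0,0],"fingers": -0.1},{"offset": [0,0,0],"angular": [0,0,0],"fingers": -0.1},{"offset": [0,0,0],"angular": [0,0,0],"fingers": -0.1},{"offset": [0,0,0],"angular": [0,0,0],"fingers": -0.1},{"offset": [0,0,0],"angular": [0,0,0],"fingers": -0.1}]}}

```text
time: 2.82
eef_pos: [0.4637, -0.314, 0.0497]
tcp_rot: [0.579, 0.406, 0.578, -0.406]
ft_force: [-1.5, 3.2, 10.8]
gripper_width: 0.0564
```

{"name": "jog_arm", "arguments": {"series": [{"offset": [-3,0,0],"angular": [0,0,0],"fingers": -0.1},{"offset": [-4,0,0],"angular": [0,0,0],"fingers": -0.1},{"offset": [-4,0,0],"angular": [0,0,0],"fingers": -0.1},{"offset": [-4,0,0],"angular": [0,0,0],"fingers": -0.1},{"offset": [0,0,0],"angular": [0,0,0],"fingers": -0.1},{"offset": [0,0,0],"angular": [0,0,0],"fingers": -0.1},{"offset": [0,0,0],"angular": [0,0,0],"fingers": -0.1},{"offset": [0,0,0],"angular": [0,0,0],"fingers": -0.1}]}}

```text
time: 3.48
eef_pos: [0.4631, -0.3137, 0.0631]
tcp_rot: [0.579, 0.406, 0.579, -0.406]
ft_force: [-0.2, 0.2, -0.8]
gripper_width: 0.0566
```

```bash
python3 - <<'E'
from w import *
for i in range(3):
    s=robot.get_state();print(s["ft_force"],s["wrist_torque"],s["eef_pos"],s["gripper_width"])
    p=robot.capture("wrist")
cv2.imwrite("pics/w2.png",p["frame"])
E
```

```text
[-0.174045    0.23581174 -0.77638508] [ 0.00316481 -0.02866004  0.00882628] [ 0.46307979 -0.31368483  0.06311894] 0.05660356959676047
[ 0.26858802 -0.01882154 -0.76932404] [ 0.01853781 -0.03711918  0.0177527 ] [ 0.46310582 -0.31366641  0.0630965 ] 0.056677226800775166
[ 0.56757124  0.10811202 -1.34827651] [ 0.01295923  0.02990553 -0.01038041] [ 0.46310929 -0.31369013  0.0631012 ] 0.05627005134082432
```

View pics/w2.png

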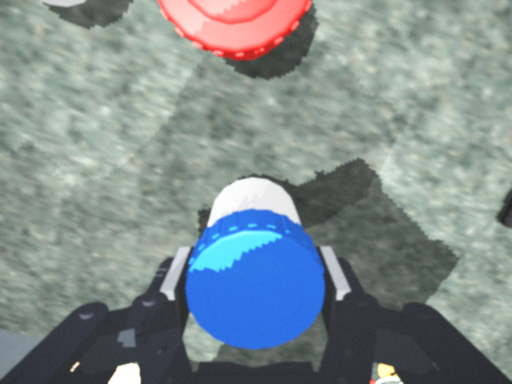

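{"name": "jog_arm", "arguments": {"series": [{"offset": [4,0,0],"angular": [0,0,0],"fingers": -0.1},{"offset": [4,0,0],"angular": [0,0,0],"fingers": -0.1},{"offset": [3,0,0],"angular": [0,0,0],"fingers": -0.1},{"offset": [2,0,0],"angular": [0,0,0],"fingers": -0.1},{"offset": [0.5,0,0],"angular": [0,0,0],"fingers": -0.1},{"offset": [0,0,0],"angular": [0,0,0],"fingers": -0.1},{"offset": [0,0,0],"angular": [0,0,0],"fingers": -0.1},{"offset": [0,0,0],"angular": [0,0,0],"fingers": -0.1}]}}

```text
time: 4.3
eef_pos: [0.4631, -0.3135, 0.0498]
tcp_rot: [0.579, 0.406, 0.579, -0.406]
ft_force: [-1.9, 1.5, 6.0]
gripper_width: 0.0563
```

Touched down (+6 N). Open gently, rise.

{"name": "jog_arm", "arguments": {"series": [{"offset": [0,0,0],"angular": [0,0,0],"fingers": 0.5},{"offset": [0,0,0],"angular": [0,0,0],"fingers": 1},{"offset": [0,0,0],"angular": [0,0,0],"fingers": 1},{"offset": [0,0,0],"angular": [0,0,0],"fingers": 1},{"offset": [0,0,0],"angular": [0,0,0],"fingers": 1},{"offset": [-15,0,0],"angular": [0,0,0],"fingers": 1},{"offset": [-25,0,0],"angular": [0,0,0],"fingers": 1},{"offset": [-35,0,0],"angular": [0,0,0],"fingers": 1},{"offset": [-35,0,0],"angular": [0,0,0],"fingers": 1}]}}

```text
time: 5.05
eef_pos: [0.4627, -0.3134, 0.1607]
tcp_rot: [0.578, 0.406, 0.579, -0.406]
ft_force: [0.6, -0.7, -0.1]
gripper_width: 0.0854
```

```bash
python3 - <<'E'
from w import *
s=robot.get_state();goto(s,[.567,-.162,.16])
E
```

```text
t 5.05 pos [ 0.4627 -0.3134  0.1607] x [-0.001  0.001 -1.   ] z [ 0.34  -0.94  -0.001] w 0.0854 f [ 0.56 -0.65 -0.13]
offset mm [   0.7  149.6 -106.9]
```

{"name": "jog_arm", "arguments": {"series": [{"offset": [0,25,-18],"angular": [0,0,0],"fingers": 1},{"offset": [0,25,-18],"angular": [0,0,0],"fingers": 1},{"offset": [0,25,-18],"angular": [0,0,0],"fingers": 1},{"offset": [0,25,-18],"angular": [0,0,0],"fingers": 1},{"offset": [0,25,-18],"angular": [0,0,0],"fingers": 1},{"offset": [0,24.5,-17],"angular": [0,0,0],"fingers": 1},{"offset": [0,0,0],"angular": [0,0,0],"fingers": 1},{"offset": [0,0,0],"angular": [0,0,0],"fingers": 1}]}}

```text
time: 5.72
eef_pos: [0.5681, -0.1606, 0.1596]
tcp_rot: [0.579, 0.406, 0.579, -0.405]
ft_force: [-0.6, -0.9, -0.1]
gripper_width: 0.0854
```

```bash
python3 - <<'E'
from w import *
s=wrist("w3");goto(s,[.567,-.162,.05])
E
```

```text
conf 0.86 circ [257.8 198.4] 40.0 world [ 0.5709 -0.161   0.079 ] ell [ 0.5708 -0.1611  0.079 ] [78.7 79.2]
conf 0.84 circ [350.5 345.5] 24.4 world [ 0.472  -0.2828  0.079 ] ell [ 0.4728 -0.2829  0.079 ] [25.1 46.4]
conf 0.83 circ [  1. 170.] 37.0 world [0.5284 0.0169 0.079 ] ell [0.525  0.0316 0.079 ] [ 80.1 105.3]
t 5.8167 pos [ 0.567  -0.163   0.1597] x [-0. -0. -1.] z [ 0.339 -0.941  0.   ] w 0.0851 f [ 0.51 -0.46 -0.63]
offset mm [109.7   0.4  -0.9]
```

View pics/w3.png

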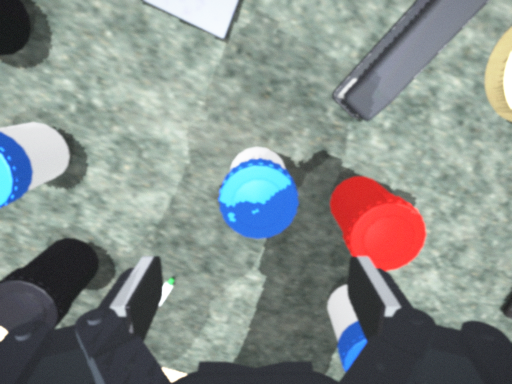

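{"name": "jog_arm", "arguments": {"series": [{"offset": [16,1.5,0],"angular": [0,0,0],"fingers": 1},{"offset": [16,0,0],"angular": [0,0,0],"fingers": 1},{"offset": [16,0,0],"angular": [0,0,0],"fingers": 1},{"offset": [16,0,0],"angular": [0,0,0],"fingers": 1},{"offset": [16,0,0],"angular": [0,0,0],"fingers": 1},{"offset": [16,0,0],"angular": [0,0,0],"fingers": 1},{"offset": [15,0,0],"angular": [0,0,0],"fingers": 1},{"offset": [0,0,0],"angular": [0,0,0],"fingers": 1},{"offset": [0,0,0],"angular": [0,0,0],"fingers": 1}]}}

```text
time: 6.57
eef_pos: [0.5681, -0.1628, 0.0486]
tcp_rot: [0.578, 0.406, 0.579, -0.407]
ft_force: [0.8, -0.4, 0.3]
gripper_width: 0.0854
```

{"name": "jog_arm", "arguments": {"series": [{"offset": [0,0,0],"angular": [0,0,0],"fingers": 0.5},{"offset": [0,0,0],"angular": [0,0,0],"fingers": 0.2},{"offset": [0,0,0],"angular": [0,0,0],"fingers": -0.1},{"offset": [0,0,0],"angular": [0,0,0],"fingers": -0.1},{"offset": [0,0,0],"angular": [0,0,0],"fingers": -0.1},{"offset": [0,0,0],"angular": [0,0,0],"fingers": -0.1},{"offset": [0,0,0],"angular": [0,0,0],"fingers": -0.1},{"offset": [0,0,0],"angular": [0,0,0],"fingers": -0.1}]}}

```text
time: 7.23
eef_pos: [0.5694, -0.1622, 0.0502]
tcp_rot: [0.579, 0.406, 0.578, -0.406]
ft_force: [-1.5, -0.1, 9.9]
gripper_width: 0.0566
```

{"name": "jog_arm", "arguments": {"series": [{"offset": [-3,0,0],"angular": [0,0,0],"fingers": -0.1},{"offset": [-4,0,0],"angular": [0,0,0],"fingers": -0.1},{"offset": [-4,0,0],"angular": [0,0,0],"fingers": -0.1},{"offset": [-4,0,0],"angular": [0,0,0],"fingers": -0.1},{"offset": [0,0,0],"angular": [0,0,0],"fingers": -0.1},{"offset": [0,0,0],"angular": [0,0,0],"fingers": -0.1},{"offset": [0,0,0],"angular": [0,0,0],"fingers": -0.1},{"offset": [0,0,0],"angular": [0,0,0],"fingers": -0.1}]}}

```text
time: 7.9
eef_pos: [0.5687, -0.1617, 0.0636]
tcp_rot: [0.579, 0.406, 0.579, -0.406]
ft_force: [-0.4, -0.7, -5.1]
gripper_width: 0.0564
```

```bash
python3 - <<'E'
from w import *
for i in range(4):
    s=robot.get_state();print(s["ft_force"],s["eef_pos"],s["gripper_width"])
    p=robot.capture("side")
cv2.imwrite("pics/s2.png",p["frame"]);goto(s,[.467,.287,.16])
E
```

```text
[-0.36280494 -0.67585135 -5.13984729] [ 0.56868993 -0.1617435   0.0635852 ] 0.056361605127693705
[ 0.33025092 -0.19426858 -6.34046288] [ 0.5686786  -0.16176884  0.06357227] 0.05611461560937922
[-0.27232709 -0.759992   -5.54652978] [ 0.56873102 -0.16174881  0.06358522] 0.056396652831490444
[-0.11139907 -0.42125635 -5.73842851] [ 0.56874426 -0.16173231  0.06359948] 0.056514953548904026
t 8.05 pos [ 0.5687 -0.1617  0.0636] x [-0.  0. -1.] z [ 0.34 -0.94 -0.  ] w 0.0565 f [-0.11 -0.42 -5.74]
offset mm [ -96.3   56.8 -456.6]
```

View pics/s2.png

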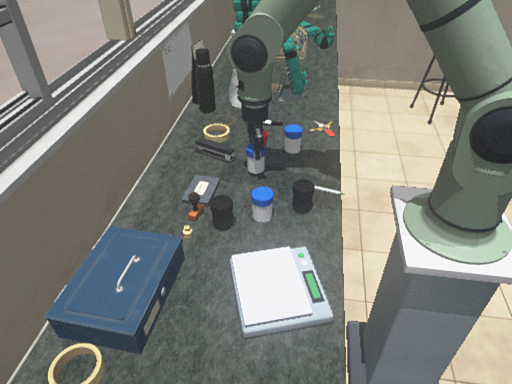

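{"name": "jog_arm", "arguments": {"series": [{"offset": [-10,0,0],"angular": [0,0,0],"fingers": -0.1},{"offset": [-20,0,0],"angular": [0,0,0],"fingers": -0.1},{"offset": [-25,0,0],"angular": [0,0,0],"fingers": -0.1},{"offset": [-25,0,0],"angular": [0,0,0],"fingers": -0.1},{"offset": [-20,0,0],"angular": [0,0,0],"fingers": -0.1},{"offset": [-15,0,0],"angular": [0,0,0],"fingers": -0.1},{"offset": [0,0,0],"angular": [0,0,0],"fingers": -0.1}]}}

```text
time: 8.68
eef_pos: [0.5702, -0.1622, 0.1825]
tcp_rot: [0.58, 0.407, 0.577, -0.406]
ft_force: [0.7, -0.4, -5.8]
gripper_width: 0.0557
```

{"name": "jog_arm", "arguments": {"series": [{"offset": [0,1,-8],"angular": [0,0,0],"fingers": -0.1},{"offset": [0,2,-16],"angular": [0,0,0],"fingers": -0.1},{"offset": [0,3,-22],"angular": [0,0,0],"fingers": -0.1},{"offset": [0,3,-24],"angular": [0,0,0],"fingers": -0.1},{"offset": [0,3,-24],"angular": [0,0,0],"fingers": -0.1},{"offset": [0,3,-24],"angular": [0,0,0],"fingers": -0.1},{"offset": [0,3,-24],"angular": [0,0,0],"fingers": -0.1},{"offset": [0,3,-24],"angular": [0,0,0],"fingers": -0.1},{"offset": [0,3,-24],"angular": [0,0,0],"fingers": -0.1},{"offset": [0,3,-24],"angular": [0,0,0],"fingers": -0.1},{"offset": [0,3,-24],"angular": [0,0,0],"fingers": -0.1},{"offset": [0,3,-24],"angular": [0,0,0],"fingers": -0.1}]}}

```text
time: 9.68
eef_pos: [0.5093, 0.0972, 0.1776]
tcp_rot: [0.578, 0.406, 0.579, -0.407]
ft_force: [0.6, 0.8, -6.4]
gripper_width: 0.0567
```

```bash
python3 - <<'E'
from w import *
s=robot.get_state();goto(s,[.467,.287,.175]);print(s["joints"])
E
```

```text
t 9.6833 pos [0.5093 0.0972 0.1776] x [-0.002 -0.    -1.   ] z [ 0.34 -0.94 -0.  ] w 0.0567 f [ 0.6   0.77 -6.36]
offset mm [   2.6   24.8 -192.8]
[-0.18172113  0.42766767 -0.15841325  1.92502891  0.09105626  0.79775731
 -1.6135669 ]
```

{"name": "jog_arm", "arguments": {"series": [{"offset": [0,3,-24],"angular": [0,0,0],"fingers": -0.1},{"offset": [0,3,-24],"angular": [0,0,0],"fingers": -0.1},{"offset": [0,3,-24],"angular": [0,0,0],"fingers": -0.1},{"offset": [0,3,-24],"angular": [0,0,0],"fingers": -0.1},{"offset": [0,3,-24],"angular": [0,0,0],"fingers": -0.1},{"offset": [0,3,-22],"angular": [0,0,0],"fingers": -0.1},{"offset": [0,3,-18],"angular": [0,0,0],"fingers": -0.1},{"offset": [0,2,-12],"angular": [0,0,0],"fingers": -0.1},{"offset": [0,1,-6],"angular": [0,0,0],"fingers": -0.1},{"offset": [0,0,0],"angular": [0,0,0],"fingers": -0.1},{"offset": [0,0,0],"angular": [0,0,0],"fingers": -0.1}]}}

```text
time: 10.6
eef_pos: [0.4729, 0.2705, 0.1784]
tcp_rot: [0.579, 0.406, 0.579, -0.407]
ft_force: [0.8, 0.1, -5.1]
gripper_width: 0.0567
```

```bash
python3 - <<'E'
from w import *
s=robot.get_state()
p=robot.capture("side");cv2.imwrite("pics/s3.png",p["frame"])
goto(robot.get_state(),[.467,.287,.110])
print(proj(p,[.467,.287,.045]))
for d in robot.pinpoint("pan",p): print(d, hit(p,np.array(d["location"])*[512,384],.045))
E
```

```text
t 10.65 pos [0.4731 0.2701 0.1785] x [-0.    -0.001 -1.   ] z [ 0.339 -0.941  0.001] w 0.0563 f [ 0.69  0.05 -6.  ]
offset mm [ 68.5   0.1 -18. ]
[269.19299035 279.78190531]
{'location': [0.5301, 0.7435], 'conf': 0.95} [0.46039248 0.30137971 0.045     ]
```

View pics/s3.png

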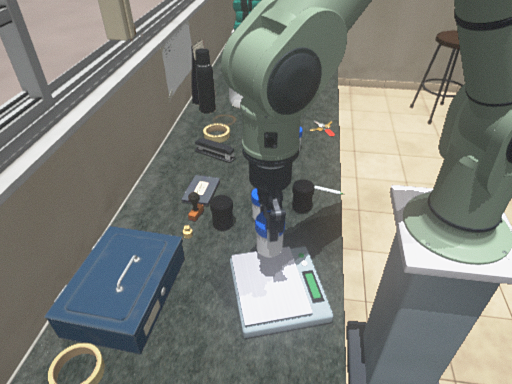

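{"name": "jog_arm", "arguments": {"series": [{"offset": [8,0,-7],"angular": [0,0,0],"fingers": -0.1},{"offset": [14,0,-8],"angular": [0,0,0],"fingers": -0.1},{"offset": [16,0,-6],"angular": [0,0,0],"fingers": -0.1},{"offset": [14,0,0],"angular": [0,0,0],"fingers": -0.1},{"offset": [12,0,0],"angular": [0,0,0],"fingers": -0.1},{"offset": [8,0,0],"angular": [0,0,0],"fingers": -0.1},{"offset": [3,0,0],"angular": [0,0,0],"fingers": -0.1},{"offset": [0,0,0],"angular": [0,0,0],"fingers": -0.1},{"offset": [0,0,0],"angular": [0,0,0],"fingers": -0.1}]}}

```text
time: 11.45
eef_pos: [0.466, 0.2912, 0.1041]
tcp_rot: [0.579, 0.406, 0.579, -0.406]
ft_force: [0.2, 0.3, -6.4]
gripper_width: 0.0566
```

```bash
python3 - <<'E'
from w import *
goto(robot.get_state(),[.466,.290,.0955])
E
```

```text
t 11.45 pos [0.466  0.2912 0.1041] x [ 0.  0. -1.] z [ 0.34  -0.941 -0.   ] w 0.0566 f [ 0.2   0.33 -6.43]
offset mm [ 8.6 -0.4  1.1]
```

{"name": "jog_arm", "arguments": {"series": [{"offset": [3,0,0],"angular": [0,0,0],"fingers": -0.1},{"offset": [2,0,0],"angular": [0,0,0],"fingers": -0.1},{"offset": [2,0,0],"angular": [0,0,0],"fingers": -0.1},{"offset": [1,0,0],"angular": [0,0,0],"fingers": -0.1},{"offset": [0.5,0,0],"angular": [0,0,0],"fingers": -0.1},{"offset": [0,0,0],"angular": [0,0,0],"fingers": -0.1},{"offset": [0,0,0],"angular": [0,0,0],"fingers": -0.1}]}}

```text
time: 12.03
eef_pos: [0.4658, 0.2912, 0.0954]
tcp_rot: [0.579, 0.406, 0.579, -0.406]
ft_force: [-0.2, 0.2, -6.1]
gripper_width: 0.0561
```

Not yet in contact; creep down.

{"name": "jog_arm", "arguments": {"series": [{"offset": [0.5,0,0],"angular": [0,0,0],"fingers": -0.1},{"offset": [0.5,0,0],"angular": [0,0,0],"fingers": -0.1},{"offset": [0,0,0],"angular": [0,0,0],"fingers": -0.1},{"offset": [0,0,0],"angular": [0,0,0],"fingers": -0.1}]}}

```text
time: 12.37
eef_pos: [0.4661, 0.2913, 0.0953]
tcp_rot: [0.579, 0.407, 0.579, -0.406]
ft_force: [-3.0, -3.8, 13.4]
gripper_width: 0.0562
```

{"name": "jog_arm", "arguments": {"series": [{"offset": [-0.5,0,0],"angular": [0,0,0],"fingers": -0.1},{"offset": [0,0,0],"angular": [0,0,0],"fingers": 0.5},{"offset": [0,0,0],"angular": [0,0,0],"fingers": 1},{"offset": [0,0,0],"angular": [0,0,0],"fingers": 1},{"offset": [0,0,0],"angular": [0,0,0],"fingers": 1},{"offset": [0,0,0],"angular": [0,0,0],"fingers": 1},{"offset": [-15,0,0],"angular": [0,0,0],"fingers": 1},{"offset": [-25,0,0],"angular": [0,0,0],"fingers": 1},{"offset": [-30,0,0],"angular": [0,0,0],"fingers": 1},{"offset": [-30,0,0],"angular": [0,0,0],"fingers": 1},{"offset": [-20,0,0],"angular": [0,0,0],"fingers": 1}]}}

```text
time: 13.28
eef_pos: [0.4662, 0.2915, 0.2175]
tcp_rot: [0.579, 0.407, 0.579, -0.406]
ft_force: [0.6, 0.3, 0.1]
gripper_width: 0.0854
```

{"name": "jog_arm", "arguments": {"series": [{"offset": [0,0,25],"angular": [0,0,0],"fingers": 1},{"offset": [0,0,35],"angular": [0,0,0],"fingers": 1},{"offset": [0,0,35],"angular": [0,0,0],"fingers": 1},{"offset": [0,0,35],"angular": [0,0,0],"fingers": 1},{"offset": [0,0,35],"angular": [0,0,0],"fingers": 1},{"offset": [0,0,35],"angular": [0,0,0],"fingers": 1},{"offset": [0,0,35],"angular": [0,0,0],"fingers": 1},{"offset": [0,0,25],"angular": [0,0,0],"fingers": 1},{"offset": [0,0,0],"angular": [0,0,0],"fingers": 1},{"offset": [0,0,0],"angular": [0,0,0],"fingers": 1}]}}

```text
time: 14.12
eef_pos: [0.5543, 0.0453, 0.2146]
tcp_rot: [0.578, 0.407, 0.578, -0.407]
ft_force: [-0.5, 2.3, 0.5]
gripper_width: 0.0855
```

```bash
python3 - <<'E'
from w import *
s=robot.get_state();goto(s,[.46,.29,.2])
for n in ["top","side"]:
    p=robot.capture(n);f=p["frame"]
    cv2.imwrite(f"pics/{n}4.png",f)
    if n=="top": cv2.imwrite("pics/c4.png",cv2.resize(f[140:260,100:260],None,fx=5,fy=5,interpolation=2))
    print([(x["conf"],(np.array(x["location"])*[512,384]).round(1),hit(p,np.array(x["location"])*[512,384],.045).round(3)) for x in robot.pinpoint("pan",p)])
    print([(x["conf"],(np.array(x["location"])*[512,384]).round(1),hit(p,np.array(x["location"])*[512,384],.045).round(3),hit(p,np.array(x["location"])*[512,384],.0).round(3)) for x in robot.pinpoint("pot_1",p)])
E
```

```text
t 14.1167 pos [0.5543 0.0453 0.2146] x [-0. -0. -1.] z [ 0.337 -0.941  0.   ] w 0.0855 f [-0.47  2.28  0.53]
offset mm [  14.6   -6.2 -262.2]
[(0.77, array([143.4, 202.8]), array([0.471, 0.298, 0.045]))]
[(0.8, array([327.2, 174.7]), array([ 0.571, -0.265,  0.045]), array([ 0.578, -0.274,  0.   ])), (0.69, array([148.5, 204.3]), array([0.467, 0.282, 0.045]), array([0.471, 0.29 , 0.   ])), (0.63, array([341.4, 213.6]), array([ 0.451, -0.308,  0.045]), array([ 0.455, -0.318,  0.   ]))]
[(0.77, array([271.6, 282.1]), array([0.461, 0.292, 0.045]))]
[(0.85, array([301.2, 205.7]), array([0.413, 0.032, 0.045]), array([ 0.413, -0.02 ,  0.   ])), (0.82, array([270.7, 280.7]), array([0.463, 0.289, 0.045]), array([0.467, 0.254, 0.   ])), (0.77, array([223.7, 223.7]), array([0.603, 0.13 , 0.045]), array([0.615, 0.084, 0.   ])), (0.62, array([294.3, 148.6]), array([ 0.452, -0.245,  0.045]), array([ 0.455, -0.316,  0.   ])), (0.6, array([257.3, 217.4]), array([0.522, 0.094, 0.045]), array([0.53 , 0.046, 0.   ])), (0.59, array([259.3, 154.3]), array([ 0.56 , -0.196,  0.045]), array([ 0.569, -0.263,  0.   ]))]
```

View pics/c4.png

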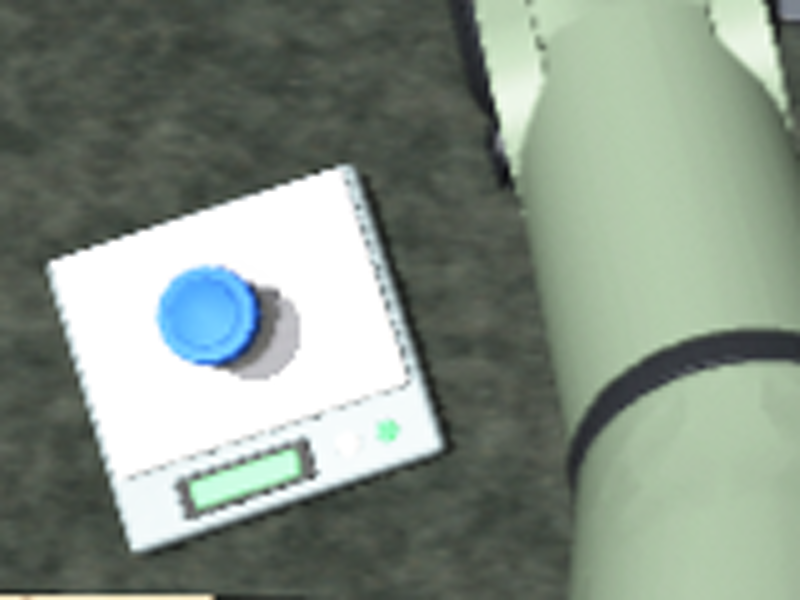

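View pics/side4.png

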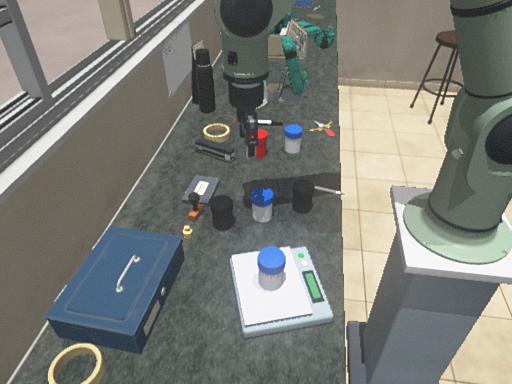

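View pics/top4.png

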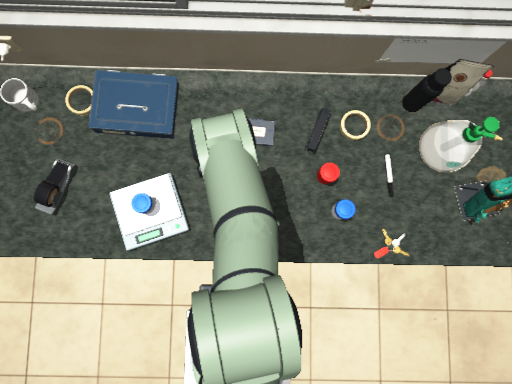

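```bash
python3 -c "
from bench import robot
print(robot.sign_off())"
```

```text
the job is handed in; nothing more can be done
None
```

The full pot is standing upright near the middle of the scale's pan, and I handed the job in at about 14 s of the 67 s allowed.

- **Finding the full pot:** I lifted the blue pot at (0.463, −0.313) first. It weighed about 1 N, so it was empty, and I set it back down in place. The blue pot at (0.569, −0.162) weighed about 5.7 N, so it was the full one.
- **Placing it:** I carried it to the pan, lowered it until the wrist force showed contact, and released it at (0.466, 0.291).
- **Last checks:** The side and top pictures show the pot standing on the pan. My estimates of the pan's centre are (0.460–0.471, 0.287–0.301). They disagree by up to about 14 mm, but all put the pot about 12 mm or less from the centre, well inside the 40 mm limit.
- **Empty pots:** Both looked upright on the worktop in the last side picture. I never touched the third pot, which is empty by elimination. The arm hid it in the last top picture.
- **Not tested:** I saw no verdict, and I did not measure the pots' tilt or the pan force separately. The arm was clear of everything at hand-in.

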